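Pack and sanitise two layers of flavour tubs

TASK

Close down the mixing bench: set the two blue-lidded tubs flat in the wooden tray, one towards each end, and with nothing over them press the sanitiser bottle's nozzle cap fully down and let it spring back. Then lay the white separator sheet level and squarely on top of them, lengthways along the tray, set every orange-lidded tub (two or three) side by side flat and wholly on the sheet, and press the nozzle again to spray the upper layer. Leave everything else on the bench where it is, and finish with the whole pack standing, let go, and the nozzle up.

Things in the scene. Friction and masses are not known exactly. Their poses are not given: they have to be found in the camera images.
- blue1: closed flavour tub with a blue lid, a box 60 (x) x 50 (y) x 34 (z) mm, about 90 g; origin at the centre of its underside, z up
- blue2: closed flavour tub with a blue lid, a box 60 (x) x 50 (y) x 34 (z) mm, about 90 g; origin at the centre of its underside, z up
- orange1: closed flavour tub with an orange lid, a box 60 (x) x 50 (y) x 34 (z) mm, about 90 g; origin at the centre of its underside, z up; may be absent
- orange2: closed flavour tub with an orange lid, a box 60 (x) x 50 (y) x 34 (z) mm, about 90 g; origin at the centre of its underside, z up; may be absent
- orange3: closed flavour tub with an orange lid, a box 60 (x) x 50 (y) x 34 (z) mm, about 90 g; origin at the centre of its underside, z up; may be absent
- sheet: white stiff separator sheet lying flat, 210 (x) x 100 (y) x 6 (z) mm, 120 g, narrowed to a waist 60 mm wide (y) over the middle 45 mm of its length, where it can be gripped across; origin at the centre of its underside, x along its length
- tray: fixed shallow wooden tray, outside 240 (x) x 130 (y) mm, low rim 5 mm thick whose top is 13 mm above the table, inner floor 5 mm above the table; origin at the centre of its underside on the table, x along its length; it takes the lower layer of tubs in one row along x
- bottle: fixed white sanitiser bottle with a green band, 64 mm across, standing beside the tray on a 90 mm square steel foot, sprung red nozzle cap on top; origin at the centre of its foot on the table
- nozzle_top (a point): centre of the flat top of the red nozzle cap (34 mm across, 156 mm above the table when up; a 9 mm thick spout stands out 43 mm from its axis towards the tray, its top 4.5 mm below the cap's); it moves down with the cap
- nozzle (a joint): how far the nozzle cap is pressed down: 0 up, 0.010 m fully down (about 2 N to start, 6.5 N at the bottom); it springs back up by itself
- bowl: bystander: terracotta mixing bowl, 72 mm across, 50 mm high
- carton: bystander: red carton, 70 x 45 x 22 mm
- spoon: bystander: spoon, 150 mm long, lying flat
- tongs: bystander: steel tongs, 170 mm long, lying flat
Things that resemble listed ones, but are neither listed nor needed, are in the scene too. Of the things that look like the bottle, take the one that is nearest to the robot's base at the start.

How it is judged (in metres and radians):
On the way, in this order (a step that is already met when the one before it is completed fails the run):
1. both blue tubs stand flat in the tray, apart, let go (z of blue1 in the frame of tray between 0.001 and 0.009 m and x of blue1 in the frame of tray between -0.11 and 0.11 m and y of blue1 in the frame of tray between -0.06 and 0.06 m and angle between each of blue1, blue2's own z axis and vertical below 0.1 rad and contact force between the fingers and blue1 below 0.05 N and z of blue2 in the frame of tray between 0.001 and 0.009 m and x of blue2 in the frame of tray between -0.11 and 0.11 m and y of blue2 in the frame of tray between -0.06 and 0.06 m and contact force between the fingers and blue2 below 0.05 N and horizontal distance between blue1 and blue2 above 0.085 m), for 0.2 s.
2. the nozzle is pressed down with both blue tubs in the tray and the sheet still away (all of step 1 and value of joint nozzle above 0.0075 m and horizontal distance between sheet and tray above 0.08 m), for 0.05 s.
3. the nozzle is up again and the separator sheet lies level and squarely on the blue tubs, let go (all of step 1 and value of joint nozzle below 0.002 m and z of sheet in the frame of tray between 0.034 and 0.044 m and horizontal distance between sheet and tray below 0.03 m and angle between the x axis of sheet and the x axis of tray, either way round below 0.25 rad and angle between sheet's own z axis and vertical below 0.06 rad and contact force between the fingers and sheet below 0.05 N), for 0.2 s.
4. every orange tub stands flat on the sheet, let go (all of step 1 and z of sheet in the frame of tray between 0.034 and 0.044 m and horizontal distance between sheet and tray below 0.03 m and angle between the x axis of sheet and the x axis of tray, either way round below 0.25 rad and angle between sheet's own z axis and vertical below 0.06 rad and contact force between the fingers and sheet below 0.05 N and z of orange1 in the frame of sheet between 0.003 and 0.01 m and x of orange1 in the frame of sheet between -0.085 and 0.085 m and y of orange1 in the frame of sheet between -0.035 and 0.035 m and angle between each of orange1, orange2, orange3's own z axis and vertical below 0.1 rad and contact force between the fingers and orange1 below 0.05 N and z of orange2 in the frame of sheet between 0.003 and 0.01 m and x of orange2 in the frame of sheet between -0.085 and 0.085 m and y of orange2 in the frame of sheet between -0.035 and 0.035 m and contact force between the fingers and orange2 below 0.05 N and z of orange3 in the frame of sheet between 0.003 and 0.01 m and x of orange3 in the frame of sheet between -0.085 and 0.085 m and y of orange3 in the frame of sheet between -0.035 and 0.035 m and contact force between the fingers and orange3 below 0.05 N), for 0.2 s.
5. the nozzle is pressed again over the finished upper layer (all of step 4 and value of joint nozzle above 0.0075 m), for 0.05 s.
At the end, for the whole second after the job is handed in: Blue tubs flat in the tray, centres over 85 mm apart; sheet level on them, within 30 mm of the tray's centre and 0.25 rad of its length; each orange tub flat on the sheet, within 85 mm lengthways and 35 mm crossways of its centre; nozzle up, all let go and at rest (all of step 4 and value of joint nozzle below 0.002 m and linear speed of each of blue1, blue2, orange1, orange2, orange3, sheet below 0.02 m/s); the robot touches nothing.
It fails at once if terracotta mixing bowl shifted by more than 6 cm (distance of bowl from where it was at the start of the episode above 0.06 m).
It fails at once if red carton shifted by more than 6 cm (distance of carton from where it was at the start of the episode above 0.06 m).
It fails at once if spoon shifted by more than 6 cm (distance of spoon from where it was at the start of the episode above 0.06 m).
It fails at once if steel tongs shifted by more than 6 cm (distance of tongs from where it was at the start of the episode above 0.06 m).
Of orange1, orange2, orange3 only 2 to 3 are there at a start; the rules pass over those that are not, and their reading is None.
At some moment in a run one of orange1, orange2, orange3 may be knocked a few centimetres aside while the robot is not near it.
It also fails if it takes over 208 s, if anything falls off the work surface, if the arm or the gripper's body presses on something with over 40 N, if the wrist force passes 120 N, or if a joint passes its speed limit or range.

ROBOT

A 6-joint arm with a two-finger parallel gripper is mounted at the origin on the work surface. World frame = base frame: x ahead of the robot, y to its left, z up, the work surface at z = 0. Lengths are in m, angles in degrees, forces in N, time in s.
With the tool pointing down it reaches from about 0.4 to 0.825 m from the base axis. Payload 7 kg.
Tool frame: the origin (TCP) lies midway between the tips of the shut fingers; the grasp point (between the pads) lies ctrl.grasp_offset behind it (ctrl.grasp_offset is the distance from the TCP to the grasp point, in m); z points along the fingers, y is the line along which they close (so a half turn about z gives the same grasp; the last joint's range is limited). The gripper opens to 88 mm and grips with 3 to 60 N. Pads are 19 mm wide; open, the fingers measure 130 mm over their backs; the gripper's body (78 mm by 193 mm) begins 47 mm behind the grasp point.
Start: joints at [-48.753, 20.546, 0.682, 0, -70.136, -16.507], TCP at [0.282, -0.613, 0.187] pointing down, gripper open.
Joint ranges: [-176.03, 176.03], [-82.01, 121.73], [-58.28, 71.71], [-173.87, 95.51], [-174.79, -0.11], [-173.66, 173.66]. Speed limits (degrees/s): [136.94, 136.94, 172.46, 180, 180, 180].

INTERFACE

Orientations are given as [roll, pitch, yaw] about the fixed x, y, z axes, in that order (R = Rz(yaw) Ry(pitch) Rx(roll)).
In Python, from plant import ctrl gives the robot as it stands. The module is installed in compiled form; this text tells all that it offers.
- The arm moves only by the tool send_rows, never from a script. Its argument "increments" is a list that holds one entry, the list of rows, each a list of 4 numbers: the shift along the world's x, y, z normalised to -1 to 1, where 1 is 0.2 m, then the turn about the world's z normalised to -1 to 1, where 1 is 1.5 rad. In form: [[[x, y, z, roll], ...]]. A call has 1 to 12 rows; each row is the pose to reach, as a shift and turn from the pose commanded when the call began; what a row does not reach only later rows make up. A row lasts 1/8 s, in which the tool goes at most 62.5 mm and 10.7 degrees, less where a joint would pass 70% of its speed; a pose out of reach is approached as far as the arm can. A call with a number of a shift or a turn outside -1 to 1 is refused whole. A call with a gripper value outside its range is refused whole. "jaw" is the opening, from 0 (shut) to 1 (fully open), set as the call begins (left out, the last holds). The fingers move at their own pace and stop on an object; the grip force is fixed at half the most. Time passes only in rows, so rows that repeat a pose let the fingers close. It gives the time, the measured TCP pose, the force, the opening and the grip force at its end, in the units of the state.
- ctrl.get_obs(): the state, without advancing time (a new reading comes with each control period).
- ctrl.snapshot(name): name is "side" or "top" or "wrist"; returns the picture (420x560x3 uint8, red, green, blue); there is no depth.
- ctrl.calibration(name): a dict with "mtx" (3x3 intrinsics, pixels), "eye" and "attitude" of the camera in the world. Camera axes: x right, y up, looking along -z (the intrinsics and any distortion apply to the point x, -y, -z); pixel columns grow to the right and rows downward; lengths in m; the calibration is good to about 2 mm. A picture is of the moment at which its call begins: read the wrist's pose just before it. calibration takes no time and is no camera call; for the wrist camera it gives the pose at the moment of the call.
- ctrl.close_job(): hands the job in; it is judged then, once.
Trained networks look in the newest picture that a camera, given by its name, has taken for a name from the list of things; names that differ only in an ending like _2 or _b are one class to them, and where a whole thing is asked for, a point or a joint stands for the part that bears it (a point fixed in the world has none). Each returns a list of dicts, best first, with "conf" (0 to 1); they miss things now and then, are a little off and sometimes report something else, mostly with a low value. They report only what shows in the picture. A call takes as long as a camera call. They do not tell look-alikes from the thing itself.
- ctrl.trace(thing, camera): "mask" (420x560 bool, what is visible of it) and "bbox" ([left, top, right, bottom] in pixels, round what is visible of it).
- ctrl.spot_point(thing, camera): "pixel" ([row, column] in pixels: a listed point, or the origin of a listed thing).
The state is a dict: "clock": time; "joint_pos": joint angles; "qvel": joint speeds; "tau": joint torques, N m; "tool_pos": TCP position; "orientation": TCP orientation; "force": force on the tool from outside, world axes, zero at the start; "moment": the same for the moment, N m; "opening": finger opening in m; "gripper_force": force on a finger pad.
Only numpy, scipy, OpenCV 4.12 (cv2) and the standard library are available. Lean on these libraries where they do the work, as an engineer would, in place of code of your own. Each camera call takes 0.05 s, during which the arm holds its last target. There are 200 camera calls.

## Working session

There is one attempt and no reset: what is moved stays moved. The work goes in short steps, Python scripts to look and compute and a tool call to move; the robot and the scene stay as the last step left them, time stands still between calls to the robot, and variables do not carry over. Pictures are saved under pics/ and viewed, at most 14 in all, crops included, and the job is handed in when it is done.

Besides the shell and the picture viewer there is one more tool, called after "Emit:" by a JSON object that holds its "op" and its "data". send_rows: Moves the arm, as the interface text tells. Its arguments: {"type":"object","properties":{"increments":{"type":"array"},"jaw":{"type":"number"}},"required":["increments"]}

```bash
mkdir -p pics; cat > h.py <<'E'
import numpy as np, cv2
from plant import ctrl
def snap(cam,name=None):
    im=ctrl.snapshot(cam)
    if name: cv2.imwrite(f'pics/{name}.png',im[:,:,::-1])
    return im
def ray(c,px):  # px = (col,row)
    K=np.array(c['mtx']);R=np.array(c['attitude']);
    d=np.linalg.inv(K)@np.array([px[0],px[1],1.0]);d=np.array([d[0],-d[1],-d[2]])
    return np.array(c['eye']),R@d
def toz(c,px,z):
    o,d=ray(c,px); return o+d*(z-o[2])/d[2]
E
python3 - <<'E'
from h import *
o=ctrl.get_obs();print(o, ctrl.grasp_offset)
for n in('top','side','wrist'):
    snap(n,n+'0');print(n,ctrl.calibration(n))
E
```

```text
{'clock': 0.0, 'joint_pos': array([-4.87514286e+01,  2.05888966e+01,  6.33062361e-01, -1.98660178e-02,
       -7.01355967e+01, -1.65068024e+01]), 'qvel': array([ 0.03876552, -0.03548997, -0.02447845, -0.1010843 , -0.07900539,
        0.02046586]), 'tau': array([ 2.57802158e-04, -5.82718098e+01,  2.93056977e+01,  6.99683100e+00,
        6.87731575e-03, -1.87558030e-04]), 'tool_pos': array([ 0.28223894, -0.61254395,  0.18574679]), 'orientation': array([ 1.79907031e+02, -8.07491468e-03, -1.55264990e+02]), 'force': array([-0.63128624,  0.07202017,  0.67169671]), 'moment': array([-0.0408067 , -0.02003565,  0.02200007]), 'gripper_force': 0.0, 'opening': 0.08784556483101355} 0.0188
top {'mtx': array([[414.81919833,   0.        , 275.19021204],
       [  0.        , 414.81919833, 212.4299215 ],
       [  0.        ,   0.        ,   1.        ]]), 'eye': array([0.436426  , 0.02456055, 1.14376096]), 'attitude': array([  8.45656348,   0.78470862, -90.33423021])}
side {'mtx': array([[468.9080205 ,   0.        , 278.07581779],
       [  0.        , 468.9080205 , 207.93365579],
       [  0.        ,   0.        ,   1.        ]]), 'eye': array([0.10884465, 0.88278831, 0.7227067 ]), 'attitude': array([  57.91005899,    0.29236402, -150.83302719])}
wrist {'mtx': array([[290.71196954,   0.        , 280.97323849],
       [  0.        , 290.71196954, 210.31980987],
       [  0.        ,   0.        ,   1.        ]]), 'eye': array([ 0.22107728, -0.64051543,  0.38324009]), 'attitude': array([-1.43811490e+01, -5.77160167e-02,  1.14674467e+02])}
```

View pics/top0.png

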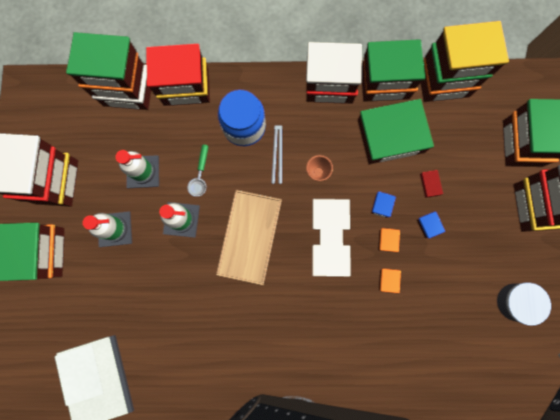

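View pics/side0.png

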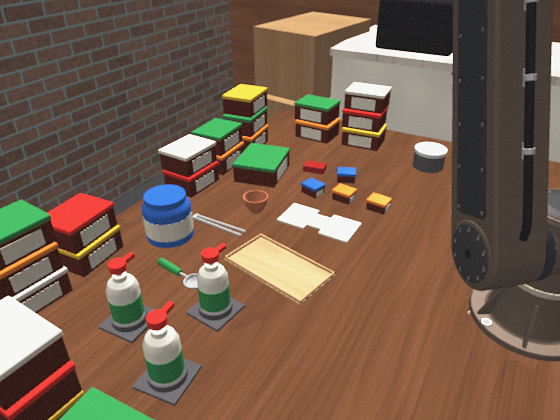

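```bash
cat >> h.py <<'E'
from scipy.spatial.transform import Rotation as Ro
_cal=ctrl.calibration
def cal(n):
    c=dict(_cal(n)); c['attitude']=Ro.from_euler('xyz',c['attitude'],degrees=True).as_matrix(); return c
def rectfit(mask,c,z,ztop=True):
    "min-area rect of mask, projected on plane z"
    m=mask.astype(np.uint8); cs,_=cv2.findContours(m,cv2.RETR_EXTERNAL,cv2.CHAIN_APPROX_NONE)
    k=max(cs,key=cv2.contourArea)[:,0,:]
    P=np.array([toz(c,p,z)[:2] for p in k]).astype(np.float32)*1000
    return cv2.minAreaRect(P)
E
python3 - <<'E'
from h import *
zs=dict(blue1=.034,orange1=.034,sheet=.006,tray=.013,bottle=.146,bowl=.05,carton=.022,spoon=.005,tongs=.01)
for cam in('top','side'):
  c=cal(cam)
  for t,z in zs.items():
    for d in ctrl.trace(t,cam):
        r=rectfit(d['mask'],c,z)
        print(cam,t,round(d['conf'],2),np.round(d['bbox']),d['mask'].sum(),np.round(r[0]),np.round(r[1]),round(r[2],1))
  print(cam,[(round(d['conf'],2),d['pixel'],toz(c,d['pixel'][::-1],.156)) for d in ctrl.spot_point('nozzle_top',cam)])
E
```

```text
top blue1 0.95 [371. 194. 396. 220.] 450 [ 621. -254.] [55. 65.] 75.1
top blue1 0.92 [421. 207. 446. 237.] 484 [ 565. -378.] [62. 59.] 20.9
top orange1 0.95 [376. 271. 402. 294.] 481 [ 419. -260.] [56. 62.] 82.7
top orange1 0.91 [378. 230. 397. 251.] 433 [ 525. -265.] [52. 61.] 82.8
top orange1 0.51 [159. 206. 180. 217.] 216 [606. 322.] [66. 36.] 89.6
top sheet 0.85 [310. 197. 352. 275.] 2587 [ 537. -114.] [100. 210.] 88.9
top tray 0.66 [216. 192. 282. 286.] 4150 [539. 111.] [132. 242.] 77.8
top bottle 0.83 [ 82. 210. 134. 248.] 1392 [546. 446.] [ 85. 118.] 4.6
top bottle 0.71 [159. 202. 204. 238.] 1148 [570. 274.] [95. 80.] 83.5
top bottle 0.65 [115. 150. 162. 185.] 1257 [699. 379.] [100. 105.] 4.1
top bowl 0.82 [307. 154. 335. 181.] 525 [723. -85.] [68. 67.] 89.0
top carton 0.89 [422. 175. 443. 197.] 441 [ 679. -390.] [69. 51.] 10.5
top spoon 0.85 [188. 144. 209. 193.] 437 [679. 259.] [50. 50.] 39.7
top spoon 0.66 [311. 197. 351. 273.] 2569 [ 537. -115.] [100. 210.] 88.9
top tongs 0.92 [273. 130. 284. 181.] 288 [780.  30.] [ 23. 143.] 89.5
top [(0.8, [221.7, 90.9], array([0.5642470
[... 621 characters left out ...]
73 [134. 302. 202. 405.] 3633 [507. 521.] [ 96. 209.] 34.9
side bottle 0.65 [186. 246. 248. 330.] 2542 [542. 371.] [ 98. 235.] 45.0
side bowl 0.97 [245. 191. 268. 210.] 450 [708. -53.] [ 65. 123.] 30.3
side bowl 0.65 [367. 192. 389. 214.] 400 [ 408. -210.] [ 63. 110.] 17.7
side carton 0.55 [301. 159. 325. 174.] 225 [ 677. -374.] [74. 79.] 13.4
side spoon 0.63 [158. 259. 198. 290.] 372 [738. 243.] [ 40. 151.] 73.8
side tongs 0.62 [192. 215. 246. 236.] 370 [772.  40.] [ 32. 166.] 87.7
side [(0.87, [261.0, 116.1], array([0.73233392, 0.4139267 , 0.156     ])), (0.62, [316.3, 156.6], array([0.56372516, 0.48880802, 0.156     ])), (0.55, [255.1, 208.5], array([0.58669242, 0.31278636, 0.156     ]))]
```

The top view shows blue tubs at about (384,204) and (431,225), and orange tubs at (390,240) and (390,281). The sheet is at (331,237) and the tray at (249,237). The nearest bottle is the one at (180,218). The side view agrees and shows two oranges. I'll move the arm closer for a wrist look.

Emit:
{"op": "send_rows", "data": {"increments": [[[0.1, 0.2, 0.2, 0], [0.3, 0.4, 0.3, 0], [0.5, 0.6, 0.3, 0], [0.7, 0.8, 0.3, 0], [0.9, 1, 0.3, 0], [1, 1, 0.3, 0], [1, 1, 0.3, 0], [1, 1, 0.3, 0]]]}}

```text
clock: 2.15
tool_pos: [0.4819, -0.4136, 0.2464]
orientation: [180.0, -0.0, -155.3]
force: [-0.7, -0.5, 0.5]
opening: 0.0874
gripper_force: 0.0
```

Emit:
{"op": "send_rows", "data": {"increments": [[[0.1, 0.2, 0, 0], [0.15, 0.4, 0, 0], [0.2, 0.5, 0, 0], [0.2, 0.5, 0, 0], [0.2, 0.5, 0, 0]]]}}

```text
clock: 2.78
tool_pos: [0.5218, -0.314, 0.2468]
orientation: [-180.0, -0.0, -155.3]
force: [0.3, -0.5, -0.0]
opening: 0.0876
gripper_force: 0.0
```

```bash
python3 - <<'E'
from h import *
o=ctrl.get_obs();print(o['clock'],o['tool_pos'],o['orientation'])
zs=dict(blue1=.034,orange1=.034,carton=.022,sheet=.006)
c=cal('wrist');snap('wrist','w1')
for t,z in zs.items():
    for d in ctrl.trace(t,'wrist'):
        r=rectfit(d['mask'],c,z)
        print(t,round(d['conf'],2),np.round(d['bbox']),d['mask'].sum(),np.round(r[0]),np.round(r[1]),round(r[2],1))
snap('top','top1')
c=cal('top')
for d in ctrl.trace('orange1','top'): print(round(d['conf'],2),np.round(d['bbox']))
E
```

```text
2.775 [ 0.52179483 -0.3139694   0.24679361] [-1.79991778e+02 -4.27214524e-03 -1.55315152e+02]
blue1 0.75 [268. 236. 312. 256.] 648 [ 611. -256.] [50. 49.] 71.3
blue1 0.72 [207. 170. 245. 213.] 1499 [ 564. -380.] [61. 52.] 24.6
orange1 0.82 [319. 107. 376. 159.] 1628 [ 419. -264.] [51. 59.] 83.5
orange1 0.73 [287. 175. 332. 228.] 1383 [ 525. -267.] [51. 59.] 83.2
orange1 0.33 [342. 171. 452. 303.] 4192 [ 486. -128.] [ 96. 105.] 88.9
carton 0.82 [184. 228. 218. 256.] 350 [ 652. -391.] [54. 34.] 73.8
sheet 0.92 [341. 172. 452. 300.] 4231 [ 489. -114.] [102. 112.] 88.8
```

View pics/w1.png

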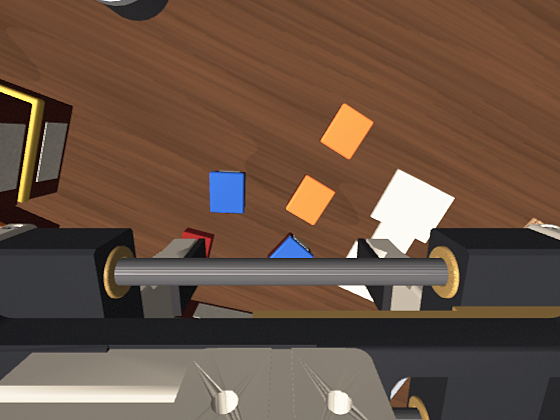

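View pics/top1.png

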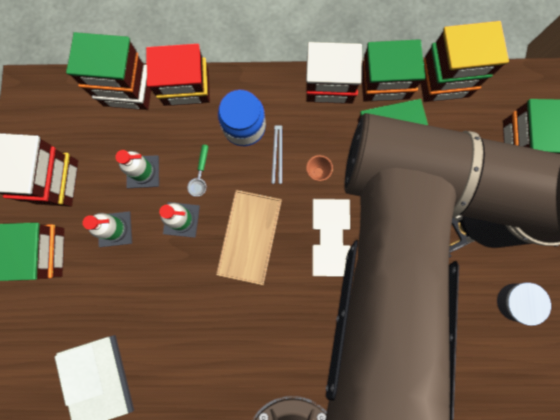

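Wrist view: the blue tub is at (227,191), the oranges at (347,131) and (310,200). The second blue is partly hidden at (290,247). There are only two oranges. The gripper's yaw already suits the right-hand blue tub.

Emit:
{"op": "send_rows", "data": {"increments": [[[0.1, -0.15, -0.15, 0], [0.21, -0.33, -0.35, 0], [0.21, -0.33, -0.6, 0], [0.21, -0.33, -0.85, 0], [0.21, -0.33, -0.93, 0], [0.21, -0.33, -0.93, 0]]], "jaw": 1}}

```text
clock: 3.88
tool_pos: [0.5644, -0.3792, 0.0605]
orientation: [180.0, -0.1, -155.2]
force: [0.9, -0.1, 0.7]
opening: 0.0877
gripper_force: 0.0
```

Emit:
{"op": "send_rows", "data": {"increments": [[[0, 0, -0.12, 0], [0, 0, -0.25, 0], [0, 0, -0.25, 0], [0, 0, -0.25, 0]]]}}

```text
clock: 4.38
tool_pos: [0.5661, -0.3798, 0.0133]
orientation: [-179.8, 0.1, -155.2]
force: [-0.2, 0.2, 0.6]
opening: 0.0876
gripper_force: 0.0
```

Emit:
{"op": "send_rows", "data": {"increments": [[[0, 0, 0, 0], [0, 0, 0, 0], [0, 0, 0, 0], [0, 0, 0, 0], [0, 0, 0, 0], [0, 0, 0, 0], [0, 0, 0.1, 0], [0, 0, 0.3, 0], [0, 0, 0.6, 0], [0, 0, 0.6, 0]]], "jaw": 0}}

```text
clock: 5.62
tool_pos: [0.5676, -0.3807, 0.1369]
orientation: [-179.6, 0.4, -155.2]
force: [0.2, 0.4, -0.2]
opening: 0.0005
gripper_force: 0.0
```

```bash
python3 - <<'E'
from h import *
o=ctrl.get_obs();print(o['tool_pos'],o['orientation'])
c=cal('wrist');print(c['eye']);snap('wrist','w2')
for t in('blue1','orange1'):
    for d in ctrl.trace(t,'wrist'):
        r=rectfit(d['mask'],c,.034)
        print(t,round(d['conf'],2),np.round(d['bbox']),d['mask'].sum(),np.round(r[0]),np.round(r[1]),round(r[2],1))
snap('side','s2')
c=cal('side')
for d in ctrl.trace('blue1','side'): print(round(d['conf'],2),np.round(d['bbox']))
E
```

```text
[ 0.56763821 -0.38074325  0.13686889] [-179.55335396    0.3547271  -155.21290774]
[ 0.50455677 -0.40751644  0.33372567]
blue1 0.88 [258. 169. 309. 225.] 2579 [ 564. -381.] [61. 51.] 21.2
blue1 0.29 [358. 174. 427. 237.] 2680 [ 525. -271.] [58. 58.] 83.8
orange1 0.86 [408.  74. 494. 154.] 3878 [ 421. -268.] [58. 64.] 83.5
orange1 0.8 [360. 174. 428. 237.] 2777 [ 525. -271.] [59. 60.] 84.8
0.86 [337. 167. 355. 182.]
```

View pics/w2.png

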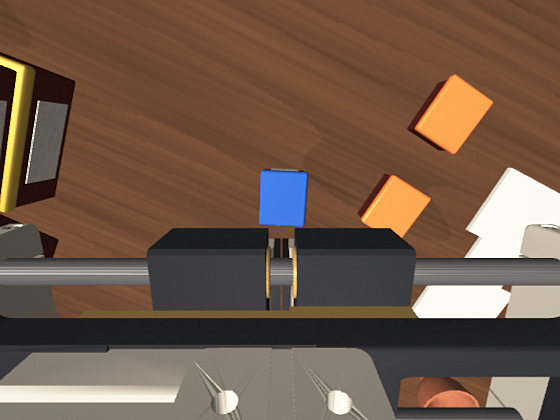

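The tub at (283,198) has not moved, so the fingers probably closed too slowly. I'll retry lower and wait before lifting.

Emit:
{"op": "send_rows", "data": {"increments": [[[-0.02, 0, -0.1, 0], [-0.02, 0, -0.1, 0], [-0.02, 0, -0.2, 0], [-0.02, 0, -0.3, 0], [-0.02, 0, -0.3, 0], [-0.02, 0, -0.4, 0], [-0.02, 0, -0.5, 0], [-0.02, 0, -0.6, 0], [-0.02, 0, -0.64, 0], [-0.02, 0, -0.64, 0], [-0.02, 0, -0.64, 0]]], "jaw": 1}}

```text
clock: 7.25
tool_pos: [0.5612, -0.3794, 0.0038]
orientation: [-179.9, 0.0, -155.2]
force: [-0.3, -0.2, 0.4]
opening: 0.0874
gripper_force: 0.0
```

Emit:
{"op": "send_rows", "data": {"increments": [[[0, 0, 0, 0], [0, 0, 0, 0], [0, 0, 0, 0], [0, 0, 0, 0], [0, 0, 0, 0], [0, 0, 0, 0]]], "jaw": 0}}

```text
clock: 8.0
tool_pos: [0.5605, -0.3791, 0.0026]
orientation: [180.0, -0.0, -155.3]
force: [0.5, 0.6, 0.6]
opening: 0.0335
gripper_force: 0.0
```

```bash
python3 - <<'E'
from h import *
print(ctrl.get_obs()['opening'])
a=snap('wrist');b=snap('side')
im=np.vstack([a[100:320,100:460],cv2.resize(b[130:230,270:430],(360,225))])
cv2.imwrite('pics/m3.png',im[:,:,::-1])
print(ctrl.get_obs()['opening'],ctrl.get_obs()['gripper_force'])
E
```

```text
0.03346951340988435
0.02518393772649482 0.0
```

View pics/m3.png

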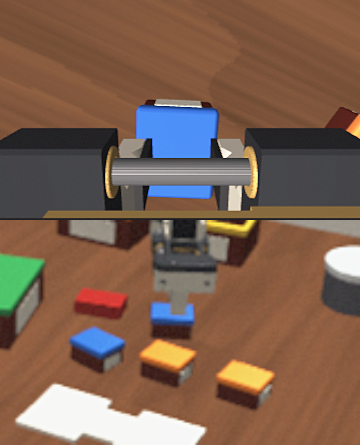

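```bash
cat >> h.py <<'E'
def proj(c,P):
    d=c['attitude'].T@(np.array(P)-c['eye']);q=c['mtx']@np.array([d[0],-d[1],-d[2]]);return q[:2]/q[2]
E
python3 - <<'E'
from h import *
o=ctrl.get_obs();print(o['tool_pos'],o['opening'],o['force'],o['gripper_force'])
s=cal('side');w=cal('wrist');p=o['tool_pos']
for z in(0,.034,.06): print(z,proj(s,[p[0],p[1],p[2]+z]),proj(w,[p[0],p[1],p[2]+z]))
b=snap('side');a=snap('wrist')
for d in ctrl.trace('blue1','wrist'):
    r=rectfit(d['mask'],w,.034);print(d['conf'],d['bbox'],r)
im=np.vstack([cv2.resize(a[180:300,180:380],(800,300))[:, :],cv2.resize(b[140:200,310:390],(800,300),interpolation=2)])
cv2.imwrite('pics/m4.png',im[:,:,::-1])
E
```

```text
[ 0.56044416 -0.3790347   0.00260753] 0.02518393772649482 [-0.64513197 -0.05659578  0.11040453] 0.0
0 [348.101752   178.85085755] [280.32619512 232.86305147]
0.034 [348.89933001 169.39417328] [280.19231452 251.14938426]
0.06 [349.52246737 162.00578854] [280.05019136 270.56154371]
0.89 [234.5, 195.9, 318.4, 300.0] ((549.6080932617188, -386.52862548828125), (36.36336898803711, 48.53557586669922), 22.002782821655273)
0.76 [430.5, 379.0, 457.5, 401.8] ((608.4376831054688, -230.4387969970703), (21.498191833496094, 13.740917205810547), 25.53607177734375)
```

View pics/m4.png

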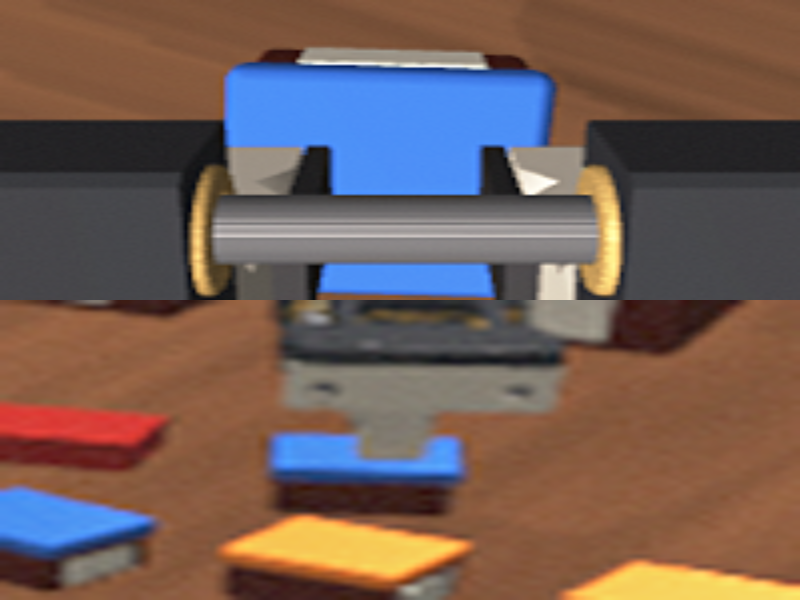

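```bash
python3 - <<'E'
from h import *
s=cal('side')
P=np.array([.5676,-.3807,.1369])
q=proj(s,P);print(q,[proj(s,P+[0,0,z]) for z in(.0188,.04,.066)])
b=cv2.imread('pics/s2.png');a=cv2.imread('pics/w2.png')
x,y=int(q[0]),int(q[1])
t=cv2.resize(b[y-50:y+40,x-60:x+60],(800,600),interpolation=2)
cv2.drawMarker(t,(int((q[0]-x+60)*6.667),int((q[1]-y+50)*6.667)),(0,255,0),0,20)
cv2.imwrite('pics/m5.png',t)
E
```

```text
[349.37784776 139.456236  ] [array([349.84608947, 133.73432257]), array([350.38204456, 127.18495156]), array([351.05112316, 119.00881144])]
```

View pics/m5.png

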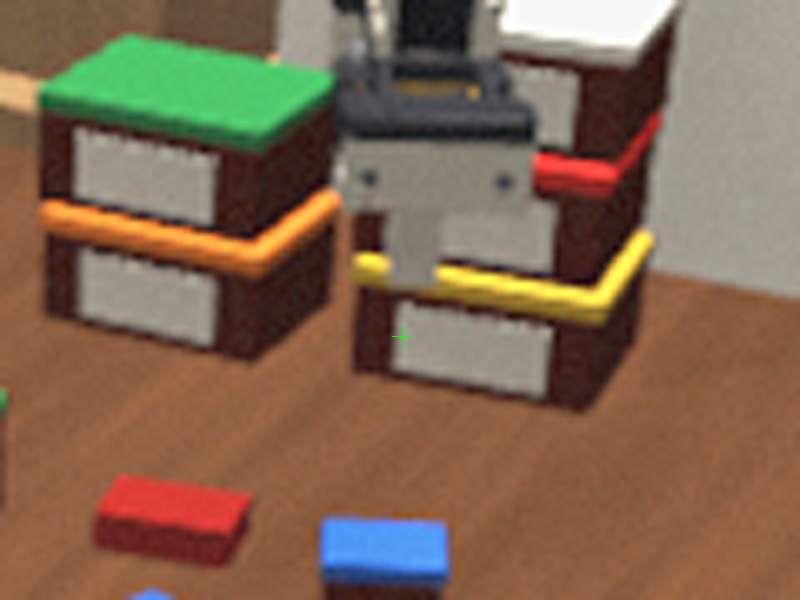

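The fingertip at (412,285) in the crop is about 25 mm above where the reported TCP projects, (402,336). So the real tips sit about 3 cm higher than reported, and the fingers were closing above the lid. I'll open and go lower in small steps while watching force.

Emit:
{"op": "send_rows", "data": {"increments": [[[0, 0, 0.05, 0], [0, 0, 0.05, 0], [0, 0, 0.05, 0], [0, 0, 0.05, 0], [0, 0, 0.05, 0], [0, 0, 0.05, 0], [0, 0, 0.05, 0], [0, 0, 0, 0], [0, 0, -0.03, 0], [0, 0, -0.06, 0], [0, 0, -0.06, 0]]], "jaw": 1}}

```text
clock: 9.62
tool_pos: [0.56, -0.3789, -0.0102]
orientation: [179.9, -0.1, -155.3]
force: [0.1, 0.6, -1.2]
opening: 0.0877
gripper_force: 0.0
```

Emit:
{"op": "send_rows", "data": {"increments": [[[0, 0, -0.03, 0], [0, 0, -0.05, 0], [0, 0, -0.05, 0], [0, 0, -0.05, 0]]]}}

```text
clock: 10.12
tool_pos: [0.5605, -0.3791, -0.0193]
orientation: [-180.0, 0.0, -155.3]
force: [0.3, 0.3, 0.9]
opening: 0.0879
gripper_force: 0.0
```

Emit:
{"op": "send_rows", "data": {"increments": [[[0, 0, 0, 0], [0, 0, 0, 0], [0, 0, 0, 0], [0, 0, 0, 0], [0, 0, 0, 0], [0, 0, 0, 0]]], "jaw": 0}}

```text
clock: 10.88
tool_pos: [0.5606, -0.3791, -0.0193]
orientation: [-180.0, 0.0, -155.3]
force: [1.2, -1.0, 0.2]
opening: 0.0497
gripper_force: 29.7
```

Gripped, with the opening at 49.7 mm. I'll lift and carry it to the far end of the tray.

Emit:
{"op": "send_rows", "data": {"increments": [[[0, 0, 0.1, 0], [0, 0, 0.3, 0], [0, 0, 0.5, 0], [0, 0.15, 0.6, -0.03], [0, 0.35, 0.6, -0.1], [0, 0.6, 0.6, -0.2], [0, 0.85, 0.6, -0.3], [0, 1, 0.6, -0.35], [0, 1, 0.6, -0.4], [0, 1, 0.6, -0.43]]]}}

```text
clock: 12.12
tool_pos: [0.5602, -0.1782, 0.1006]
orientation: [180.0, -0.0, 167.7]
force: [0.9, -0.9, -1.2]
opening: 0.0495
gripper_force: 29.7
```

Emit:
{"op": "send_rows", "data": {"increments": [[[0, 0.2, 0, 0], [0.05, 0.4, 0, 0], [0.1, 0.6, 0, 0], [0.15, 0.8, 0, 0], [0.17, 0.95, 0, 0], [0.17, 1, 0, 0], [0.17, 1, 0, 0]]]}}

```text
clock: 13.0
tool_pos: [0.594, 0.0212, 0.1005]
orientation: [-180.0, -0.0, 167.8]
force: [0.1, -0.3, -1.2]
opening: 0.0496
gripper_force: 29.7
```

```bash
python3 - <<'E'
from h import *
o=ctrl.get_obs();print(o['clock'],o['tool_pos'],o['orientation'],o['opening'],o['gripper_force'])
c=cal('wrist');snap('wrist','w6');snap('top','t6');print(c['eye'])
for t,z in(('tray',.013),('sheet',.006),('blue1',.16)):
    for d in ctrl.trace(t,'wrist'):
        r=rectfit(d['mask'],c,z);print(t,round(d['conf'],2),np.round(d['bbox']),d['mask'].sum(),np.round(r[0]),np.round(r[1]),round(r[2],1))
c=cal('top')
for d in ctrl.trace('tray','top'):
    r=rectfit(d['mask'],c,z);print(t,round(d['conf'],2),np.round(r[0]),np.round(r[1]),round(r[2],1))
E
```

```text
13.0 [0.59404498 0.02115748 0.10045033] [-1.79987421e+02 -3.30598882e-02  1.67832291e+02] 0.0495853783963821 29.733617305755615
[0.52820786 0.03554093 0.29776528]
tray 0.91 [293.   0. 449. 246.] 31652 [544. 110.] [131. 225.] 77.6
sheet 0.69 [ 53.  56. 208. 257.] 15643 [ 530. -111.] [102. 196.] 88.9
blue1 0.71 [233. 206. 330. 312.] 6846 [574.  26.] [47. 27.] 77.8
blue1 0.59 [ 45. 258.  59. 309.] 102 [584. -99.] [ 2. 13.] 77.6
blue1 0.77 [501. 105.] [114. 163.] 78.6
```

View pics/w6.png

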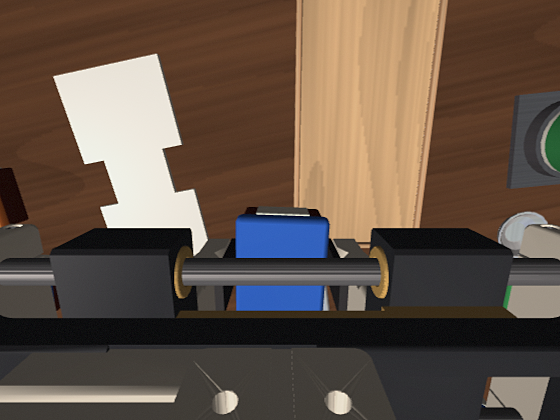

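Emit:
{"op": "send_rows", "data": {"increments": [[[0, 0.15, 0, 0], [0, 0.32, -0.1, 0], [0, 0.39, -0.2, 0], [0, 0.39, -0.35, 0], [0, 0.39, -0.47, 0], [0, 0.39, -0.53, 0], [0, 0.39, -0.57, 0], [0, 0.39, -0.57, 0], [0, 0.39, -0.57, 0]]]}}

```text
clock: 14.42
tool_pos: [0.595, 0.0991, -0.0125]
orientation: [180.0, 0.1, 167.8]
force: [-0.4, 0.6, -1.1]
opening: 0.0496
gripper_force: 29.7
```

Emit:
{"op": "send_rows", "data": {"increments": [[[0, 0, 0, 0], [0, 0, 0, 0], [0, 0, 0, 0], [0, 0, 0, 0], [0, 0, 0.1, 0], [0, 0, 0.3, 0], [0, -0.1, 0.5, 0], [0, -0.3, 0.6, 0], [0, -0.6, 0.6, 0], [0, -0.85, 0.6, 0], [0, -1, 0.6, 0], [0, -1, 0.6, 0]]], "jaw": 0.8}}

```text
clock: 15.92
tool_pos: [0.5941, -0.103, 0.1065]
orientation: [-180.0, -0.0, 167.6]
force: [-0.3, -0.4, -0.1]
opening: 0.07
gripper_force: 0.0
```

```bash
python3 - <<'E'
from h import *
o=ctrl.get_obs();print(o['clock'],o['tool_pos'],o['orientation'],o['opening'],o['gripper_force'])
for cam in('top','side','wrist'):
  c=cal(cam);snap(cam,cam+'7')
  for t,z in(('blue1',.034),('orange1',.034),('tray',.013)):
    for d in ctrl.trace(t,cam):
        r=rectfit(d['mask'],c,z+(.005 if t=='blue1' and d['bbox'][0]<290 else 0));print(cam,t,round(d['conf'],2),np.round(d['bbox']),d['mask'].sum(),np.round(r[0]),np.round(r[1]),round(r[2],1))
E
```

```text
15.925 [ 0.59407166 -0.10300497  0.10650839] [-1.79990340e+02 -1.92572318e-02  1.67616016e+02] 0.07001463093582329 0.0
top blue1 0.75 [381. 195. 394. 218.] 178 [ 616. -267.] [22. 63.] 73.6
top orange1 0.78 [377. 270. 403. 294.] 478 [ 418. -261.] [54. 60.] 82.6
top orange1 0.73 [378. 226. 399. 252.] 457 [ 526. -264.] [54. 63.] 83.8
side blue1 0.67 [248. 238. 275. 262.] 571 [591. 115.] [77. 84.] 76.4
side blue1 0.55 [300. 175. 328. 197.] 373 [ 614. -230.] [90. 95.] 72.7
side orange1 0.75 [367. 193. 390. 215.] 394 [ 414. -238.] [94. 74.] 83.9
side orange1 0.71 [334. 182. 357. 206.] 384 [ 518. -239.] [102.  76.] 88.3
side tray 0.73 [225. 235. 332. 305.] 3214 [539. 120.] [138. 248.] 78.3
side tray 0.52 [157. 257. 196. 290.] 404 [732. 248.] [ 43. 154.] 75.4
wrist blue1 0.71 [157. 231. 175. 258.] 363 [ 605. -216.] [14. 29.] 77.2
wrist blue1 0.57 [444. 132. 527. 203.] 4651 [597.  91.] [68. 62.] 75.2
wrist orange1 0.98 [ 13.   8. 104.  93.] 6056 [ 422. -253.] [65. 63.] 83.2
wrist orange1 0.71 [ 59. 139. 137. 209.] 4146 [ 526. -257.] [63. 60.] 83.9
wrist tray 0.56 [400.   0. 560. 224.] 26401 [557. 104.] [136. 204.] 77.7
```

Emit:
{"op": "send_rows", "data": {"increments": [[[0.02, -0.2, 0, 0], [0.06, -0.4, 0, -0.02], [0.1, -0.6, -0.05, -0.04], [0.12, -0.76, -0.15, -0.04], [0.12, -0.76, -0.3, -0.04], [0.12, -0.76, -0.45, -0.04], [0.12, -0.76, -0.57, -0.04], [0.12, -0.76, -0.63, -0.04], [0.12, -0.76, -0.63, -0.04], [0.12, -0.76, -0.63, -0.04]]], "jaw": 1}}

```text
clock: 17.77
tool_pos: [0.6193, -0.2531, -0.0182]
orientation: [-180.0, 0.1, 164.4]
force: [0.2, -0.1, 0.1]
opening: 0.0879
gripper_force: 0.0
```

Emit:
{"op": "send_rows", "data": {"increments": [[[0, 0, 0, 0], [0, 0, 0, 0], [0, 0, 0, 0], [0, 0, 0, 0], [0, 0, 0, 0], [0, 0, 0, 0], [0, 0, 0, 0]]], "jaw": 0}}

```text
clock: 18.65
tool_pos: [0.6185, -0.253, -0.0192]
orientation: [-180.0, 0.0, 164.4]
force: [-0.6, 0.4, 1.8]
opening: 0.0497
gripper_force: 29.9
```

Emit:
{"op": "send_rows", "data": {"increments": [[[0, 0, 0.1, 0], [0, 0, 0.3, 0], [0, 0, 0.5, 0], [-0.1, 0.15, 0.6, 0], [-0.2, 0.35, 0.6, 0], [-0.35, 0.6, 0.6, 0], [-0.5, 0.8, 0.6, 0.02], [-0.65, 0.95, 0.6, 0.04], [-0.7, 1, 0.6, 0.04], [-0.7, 1, 0.6, 0.04]]]}}

```text
clock: 19.9
tool_pos: [0.4784, -0.0525, 0.1011]
orientation: [180.0, 0.0, 167.9]
force: [1.4, -0.2, -1.1]
opening: 0.0495
gripper_force: 29.9
```

Emit:
{"op": "send_rows", "data": {"increments": [[[0, 0.2, 0, 0], [0, 0.4, 0, 0], [0, 0.6, 0, 0], [0, 0.8, 0, 0], [0, 0.885, -0.1, 0], [0, 0.885, -0.25, 0], [0, 0.885, -0.4, 0], [0, 0.885, -0.52, 0], [0, 0.885, -0.57, 0], [0, 0.885, -0.57, 0], [0, 0.885, -0.57, 0]]]}}

```text
clock: 21.28
tool_pos: [0.4793, 0.124, -0.013]
orientation: [180.0, 0.0, 167.8]
force: [0.5, -0.2, -1.2]
opening: 0.0496
gripper_force: 29.9
```

Emit:
{"op": "send_rows", "data": {"increments": [[[0, 0, 0, 0], [0, 0, 0, 0], [0, 0, 0, 0], [0, 0, 0, 0], [0, 0, 0.1, 0], [0, 0, 0.3, 0], [0, 0, 0.5, 0], [0, 0, 0.75, 0], [0, 0.2, 1, 0], [0, 0.35, 1, 0], [0, 0.35, 1, 0]]], "jaw": 0.8}}

```text
clock: 22.65
tool_pos: [0.4785, 0.1958, 0.1872]
orientation: [179.9, 0.0, 167.9]
force: [-0.2, -0.1, -0.7]
opening: 0.0701
gripper_force: 0.0
```

Emit:
{"op": "send_rows", "data": {"increments": [[[0, 0, 0.05, 0], [0, 0, 0.1, 0], [0, 0, 0.1, 0], [0, 0, 0.1, 0], [0, 0, 0.1, 0], [0, 0, 0.1, 0], [0, 0, 0.1, 0], [0, 0, 0.1, 0]]], "jaw": 0}}

```text
clock: 23.65
tool_pos: [0.4784, 0.194, 0.2066]
orientation: [-180.0, -0.0, 167.8]
force: [0.5, 0.8, 0.1]
opening: 0.0011
gripper_force: 0.0
```

```bash
python3 - <<'E'
from h import *
o=ctrl.get_obs();print(o['clock'],o['tool_pos'],o['orientation'],o['opening'],o['gripper_force'])
A={}
for cam in('top','side','wrist'):
  c=cal(cam);A[cam]=snap(cam,cam+'8')
  print(cam,[(round(d['conf'],2),d['pixel'],np.round(toz(c,d['pixel'][::-1],.156),3)) for d in ctrl.spot_point('nozzle_top',cam)],[(round(d['conf'],2),d['pixel'],np.round(toz(c,d['pixel'][::-1],0),3)) for d in ctrl.spot_point('bottle',cam)])
  for t,z in(('blue1',.039),('orange1',.034),('tray',.013)):
    for d in ctrl.trace(t,cam):
        r=rectfit(d['mask'],c,z);print(cam,t,round(d['conf'],2),np.round(d['bbox']),d['mask'].sum(),np.round(r[0]),np.round(r[1]),round(r[2],1))
im=np.hstack([A['wrist'],A['side'],A['top']]);
cv2.imwrite('pics/m8.png',cv2.resize(np.vstack([A['wrist'],A['side']]),(560,600),fx=0,fy=0)[:,:,::-1] if 0 else np.hstack([A['wrist'][:, 160:560],A['side'][160:,80:480][:].repeat(1,0) if 0 else cv2.copyMakeBorder(A['side'][160:420,80:480],0,160,0,0,0)])[:,:,::-1])
E
```

```text
23.65 [0.47842349 0.19396074 0.20658982] [-1.79993792e+02 -6.00816192e-03  1.67784668e+02] 0.0011110612273205556 0.0
top [(0.77, [154.1, 124.0], array([0.732, 0.41 , 0.156])), (0.61, [219.8, 89.2], array([0.569, 0.487, 0.156])), (0.48, [214.4, 165.4], array([0.581, 0.302, 0.156]))] [(0.9, [215.1, 184.2], array([0.601, 0.293, 0.   ])), (0.8, [174.6, 140.5], array([0.718, 0.421, 0.   ])), (0.29, [237.3, 247.5], array([0.538, 0.116, 0.   ]))]
top blue1 0.85 [245. 201. 264. 227.] 370 [597.  96.] [48. 58.] 76.3
top blue1 0.59 [244. 247. 257. 271.] 230 [481. 110.] [28. 59.] 75.8
top orange1 0.61 [376. 270. 401. 292.] 517 [ 417. -260.] [58. 63.] 87.1
top tray 0.78 [221. 191. 282. 284.] 2629 [539. 111.] [131. 241.] 78.4
side [(0.93, [262.5, 114.1], array([0.732, 0.419, 0.156])), (0.86, [317.1, 154.9], array([0.565, 0.492, 0.156])), (0.59, [250.3, 209.7], array([0.594, 0.299, 0.156])), (0.32, [225.2, 218.6], array([0.63 , 0.218, 0.156]))] [(0.96, [322.7, 130.6], array([0.724, 0.421, 0.   ])), (0.84, [310.1, 213.9], array([ 0.593,  0.307, -0.   ])), (0.62, [377.7, 167.9], array([0.565, 0.49 , 
[... 168 characters left out ...]
31. 186. 355. 205.] 340 [ 521. -237.] [69. 94.] 7.7
side orange1 0.59 [368. 193. 390. 217.] 380 [ 415. -236.] [92. 73.] 85.1
side tray 0.79 [225. 234. 332. 304.] 2586 [538. 120.] [140. 247.] 77.0
side tray 0.35 [247. 234. 272. 264.] 573 [609.  86.] [77. 93.] 73.4
side tray 0.31 [367. 191. 390. 214.] 376 [ 424. -269.] [94. 75.] 86.6
wrist [(0.62, [298.1, 416.1], array([0.587, 0.302, 0.156]))] [(0.83, [197.7, 496.4], array([0.561, 0.489, 0.   ])), (0.68, [306.0, 452.2], array([0.722, 0.415, 0.   ])), (0.24, [299.4, 412.6], array([0.697, 0.356, 0.   ]))]
wrist blue1 0.94 [206. 182. 252. 227.] 1824 [481. 125.] [52. 62.] 77.1
wrist tray 0.95 [182. 153. 282. 238.] 5210 [479. 125.] [128. 118.] 77.6
```

View pics/m8.png

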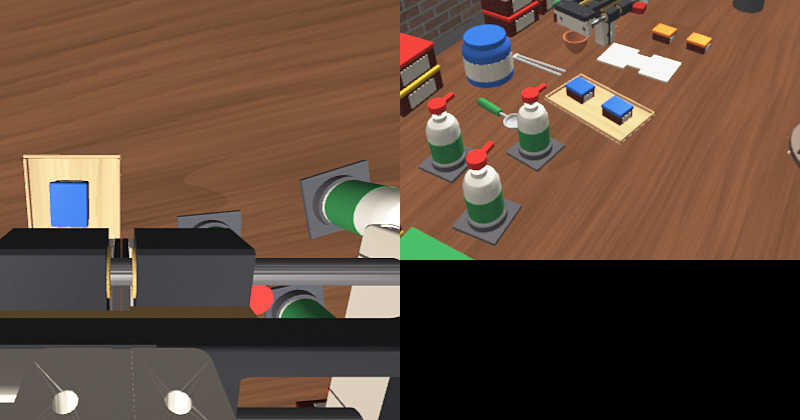

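The nozzle cap is at side (209,252) and the wrist and side fixes agree on about (0.588, 0.301). Both blue tubs sit in the tray. Now to the nozzle.

Emit:
{"op": "send_rows", "data": {"increments": [[[0.15, 0.13, 0, 0], [0.3, 0.27, 0, 0], [0.45, 0.45, 0, 0], [0.55, 0.535, 0, 0], [0.55, 0.535, -0.1, 0], [0.55, 0.535, -0.2, 0], [0.55, 0.535, -0.2, 0], [0.55, 0.535, -0.2, 0]]]}}

```text
clock: 25.55
tool_pos: [0.5889, 0.3011, 0.1675]
orientation: [180.0, 0.0, 167.8]
force: [0.0, 0.3, 0.8]
opening: 0.0003
gripper_force: 0.0
```

```bash
python3 - <<'E'
from h import *
o=ctrl.get_obs();print(o['clock'],o['tool_pos'],o['force']);P=o['tool_pos']
s=cal('side');b=snap('side')
q=proj(s,P+[0,0,.032]);print(q,proj(s,[P[0],P[1],.156]))
t=cv2.resize(b[200:290,150:270],(800,600),interpolation=2)
cv2.drawMarker(t,tuple(int(v*6.667) for v in(q-[150,200])),(0,255,0),0,20)
cv2.imwrite('pics/m9.png',t[:,:,::-1])
print([(round(d['conf'],2),d['pixel'],np.round(toz(s,d['pixel'][::-1],.156),3)) for d in ctrl.spot_point('nozzle_top','side')])
E
```

```text
25.55 [0.58890916 0.30112597 0.16752881] [0.01360232 0.25267199 0.77083584]
[209.27977842 233.63587996] [211.10247057 251.59158308]
[(0.93, [318.1, 157.5], array([0.56 , 0.491, 0.156])), (0.66, [252.6, 208.5], array([0.591, 0.306, 0.156])), (0.52, [261.3, 113.4], array([0.736, 0.417, 0.156])), (0.43, [268.6, 279.2], array([0.445, 0.282, 0.156]))]
```

View pics/m9.png

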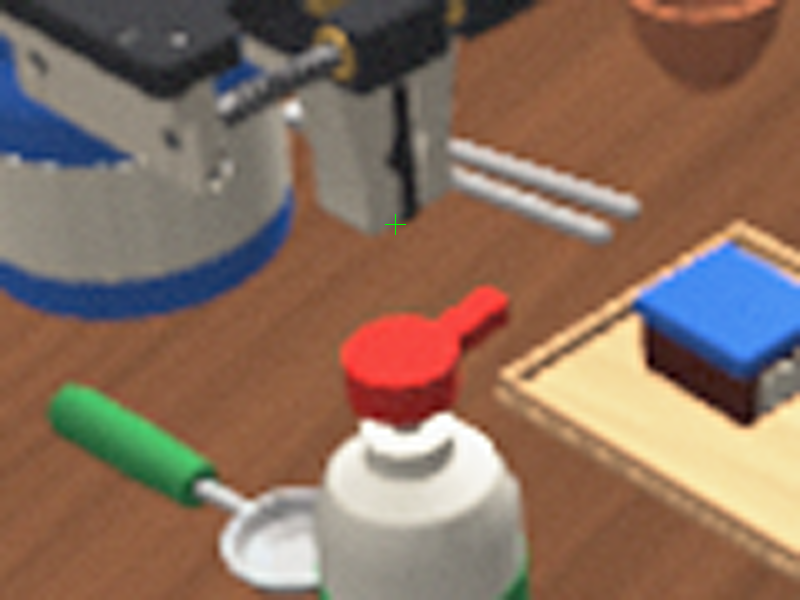

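The tip matches the +32 mm offset, and it is centred over the cap at (402,350). Pressing now.

Emit:
{"op": "send_rows", "data": {"increments": [[[0, 0, -0.1, 0], [0, 0, -0.18, 0], [0, 0, -0.21, 0], [0, 0, -0.23, 0], [0, 0, -0.25, 0], [0, 0, -0.26, 0], [0, 0, -0.26, 0]]]}}

```text
clock: 26.52
tool_pos: [0.5888, 0.3011, 0.1151]
orientation: [180.0, 0.0, 167.8]
force: [-0.5, 0.7, 2.1]
opening: 0.0002
gripper_force: 1.1
```

Emit:
{"op": "send_rows", "data": {"increments": [[[0, 0, -0.015, 0], [0, 0, -0.03, 0], [0, 0, -0.03, 0], [0, 0, -0.03, 0]]]}}

```text
clock: 27.02
tool_pos: [0.5887, 0.3012, 0.109]
orientation: [180.0, 0.0, 167.8]
force: [-0.6, -0.3, 5.4]
opening: 0.0003
gripper_force: 2.4
```

Emit:
{"op": "send_rows", "data": {"increments": [[[0, 0, -0.01, 0], [0, 0, -0.02, 0], [0, 0, -0.02, 0], [0, 0, -0.02, 0]]]}}

```text
clock: 27.52
tool_pos: [0.5889, 0.3012, 0.1064]
orientation: [179.9, 0.1, 167.8]
force: [-3.7, -0.3, 12.5]
opening: 0.0007
gripper_force: 6.3
```

Force is 12.5 N, so it is at the stop and fully down. I'll release and go to the sheet.

Emit:
{"op": "send_rows", "data": {"increments": [[[0, 0, 0.1, 0], [0, 0, 0.3, 0], [0, 0, 0.45, 0], [0, -0.1, 0.5, 0], [-0.05, -0.3, 0.5, 0.03], [-0.1, -0.55, 0.5, 0.06], [-0.2, -0.8, 0.5, 0.1], [-0.26, -1, 0.5, 0.129], [-0.26, -1, 0.5, 0.129]]], "jaw": 0}}

```text
clock: 28.65
tool_pos: [0.5346, 0.0977, 0.204]
orientation: [-180.0, -0.1, 178.7]
force: [0.3, 0.9, 0.2]
opening: 0.0007
gripper_force: 0.0
```

Emit:
{"op": "send_rows", "data": {"increments": [[[0, -0.2, 0, 0], [0, -0.4, -0.1, 0], [0, -0.6, -0.2, 0], [0, -0.8, -0.4, 0], [0, -1, -0.6, 0], [0, -1, -0.7, 0], [0, -1, -0.7, 0], [0, -1, -0.7, 0]]], "jaw": 1}}

```text
clock: 29.65
tool_pos: [0.5369, -0.0987, 0.0651]
orientation: [-180.0, 0.0, 178.9]
force: [0.3, 0.6, 0.2]
opening: 0.0745
gripper_force: 0.0
```

```bash
python3 - <<'E'
from h import *
o=ctrl.get_obs();print(o['clock'],o['tool_pos'],o['orientation'],o['force'],o['opening'])
for cam in('top','side','wrist'):
  c=cal(cam);snap(cam,cam+'10')
  for t,z in(('sheet',.006),('orange1',.034)):
    for d in ctrl.trace(t,cam):
        r=rectfit(d['mask'],c,z);print(cam,t,round(d['conf'],2),np.round(d['bbox']),d['mask'].sum(),np.round(r[0]),np.round(r[1]),round(r[2],1))
E
```

```text
29.65 [ 0.53688536 -0.09874312  0.06509269] [-1.79992747e+02  1.51997136e-02  1.78901054e+02] [0.28058374 0.6430946  0.18254003] 0.07452540109041729
top sheet 0.6 [313. 245. 349. 273.] 1006 [ 472. -112.] [99. 78.] 89.6
top orange1 0.97 [380. 230. 395. 253.] 382 [ 525. -265.] [50. 61.] 81.5
top orange1 0.66 [374. 270. 401. 292.] 496 [ 417. -261.] [55. 62.] 87.1
side sheet 0.64 [277. 204. 363. 241.] 1455 [ 538. -108.] [104. 212.] 89.4
side orange1 0.85 [331. 183. 354. 205.] 412 [ 520. -240.] [ 70. 116.] 21.2
side orange1 0.68 [363. 193. 387. 214.] 383 [ 415. -237.] [92. 77.] 82.9
wrist sheet 0.72 [203.  90. 322. 314.] 19652 [ 506. -112.] [100. 151.] 88.8
wrist orange1 0.71 [ 46. 169. 127. 229.] 4377 [ 516. -256.] [66. 47.] 88.8
wrist orange1 0.57 [ 12.  19. 111. 112.] 7749 [ 419. -253.] [65. 60.] 84.1
```

Emit:
{"op": "send_rows", "data": {"increments": [[[0, -0.04, -0.1, 0], [0, -0.07, -0.2, 0], [0, -0.07, -0.3, 0], [0, -0.07, -0.4, 0], [0, -0.07, -0.44, 0], [0, -0.07, -0.46, 0], [0, -0.07, -0.46, 0], [0, -0.07, -0.46, 0]]], "jaw": 1}}

```text
clock: 31.1
tool_pos: [0.537, -0.113, -0.0267]
orientation: [180.0, 0.1, 178.9]
force: [0.2, 0.7, 0.7]
opening: 0.0875
gripper_force: 0.0
```

Emit:
{"op": "send_rows", "data": {"increments": [[[0, 0, -0.01, 0], [0, 0, -0.015, 0], [0, 0, -0.015, 0]]]}}

```text
clock: 31.48
tool_pos: [0.5364, -0.1131, -0.0304]
orientation: [180.0, -0.0, 178.9]
force: [0.3, 1.2, 0.4]
opening: 0.0876
gripper_force: 0.0
```

Emit:
{"op": "send_rows", "data": {"increments": [[[0, 0, 0, 0], [0, 0, 0, 0], [0, 0, 0, 0], [0, 0, 0, 0], [0, 0, 0, 0], [0, 0, 0, 0]]], "jaw": 0}}

```text
clock: 32.22
tool_pos: [0.5365, -0.113, -0.0303]
orientation: [180.0, -0.0, 178.9]
force: [0.1, 0.3, 0.7]
opening: 0.0331
gripper_force: 0.0
```

The fingers missed above the sheet. The nozzle bottom at 0.107 reported implies an offset of about 38 mm. I'll reopen and go lower.

Emit:
{"op": "send_rows", "data": {"increments": [[[0, 0, 0.04, 0], [0, 0, 0.04, 0], [0, 0, 0.04, 0], [0, 0, 0.04, 0], [0, 0, 0.04, 0], [0, 0, 0.04, 0], [0, 0, 0, 0], [0, 0, -0.01, 0], [0, 0, -0.025, 0], [0, 0, -0.025, 0], [0, 0, -0.025, 0]]], "jaw": 1}}

```text
clock: 33.6
tool_pos: [0.5366, -0.113, -0.0353]
orientation: [-180.0, 0.0, 178.9]
force: [-0.2, 0.4, -0.5]
opening: 0.0873
gripper_force: 0.0
```

Emit:
{"op": "send_rows", "data": {"increments": [[[0, 0, 0, 0], [0, 0, 0, 0], [0, 0, 0, 0], [0, 0, 0, 0], [0, 0, 0, 0]]], "jaw": 0}}

```text
clock: 34.22
tool_pos: [0.5365, -0.113, -0.0353]
orientation: [180.0, 0.0, 178.9]
force: [-0.1, 0.8, 0.0]
opening: 0.0584
gripper_force: 30.0
```

Emit:
{"op": "send_rows", "data": {"increments": [[[0, 0, 0.02, 0], [0, 0, 0.06, 0], [0, 0, 0.15, 0], [0, 0, 0.25, 0], [0, 0, 0.35, 0], [0, 0, 0.45, 0], [0, 0, 0.55, 0], [0, 0, 0.6, 0], [0, 0, 0.6, 0]]]}}

```text
clock: 35.35
tool_pos: [0.5368, -0.113, 0.0854]
orientation: [180.0, 0.1, 178.9]
force: [-0.1, 0.6, -1.4]
opening: 0.0583
gripper_force: 30.0
```

```bash
python3 - <<'E'
from h import *
o=ctrl.get_obs();print(o['clock'],o['tool_pos'],o['orientation'],o['force'],o['opening'],o['gripper_force'])
A={}
for cam in('top','side','wrist'):
  c=cal(cam);A[cam]=snap(cam,cam+'11')
  for d in ctrl.trace('sheet',cam):
        r=rectfit(d['mask'],c,.126);print(cam,round(d['conf'],2),np.round(d['bbox']),d['mask'].sum(),np.round(r[0]),np.round(r[1]),round(r[2],1))
cv2.imwrite('pics/m11.png',np.hstack([A['side'][60:360,180:460],A['wrist'][60:360,120:440]])[:,:,::-1])
E
```

```text
35.35 [ 0.53682927 -0.11295876  0.08536669] [1.79983257e+02 8.53511157e-02 1.78869831e+02] [-0.1384882   0.58483817 -1.36364216] 0.058266385258444485 29.999746084213257
top 0.95 [317. 241. 359. 276.] 1240 [ 470. -113.] [ 76. 102.] 1.1
side 0.74 [278. 169. 364. 204.] 1258 [ 488. -106.] [110. 116.] 89.0
wrist 0.58 [180.  59. 381. 310.] 37849 [ 484. -112.] [ 99. 105.] 88.8
```

View pics/m11.png

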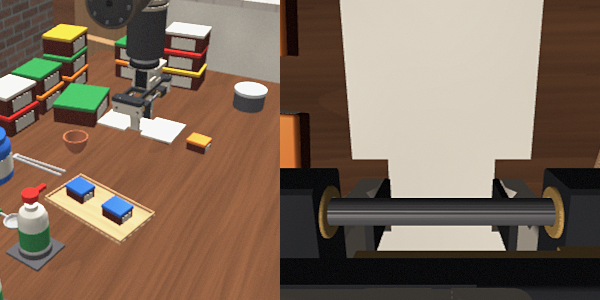

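The sheet is held level and centred. I'll carry it onto the tubs.

Emit:
{"op": "send_rows", "data": {"increments": [[[0, 0.1, 0, -0.02], [0, 0.25, 0, -0.05], [0, 0.4, 0, -0.08], [0, 0.55, 0, -0.1], [0.01, 0.7, 0, -0.129], [0.01, 0.85, 0, -0.129], [0.01, 0.95, 0, -0.129], [0.01, 1, 0, -0.129], [0.01, 1, 0, -0.129], [0.01, 1, 0, -0.129]]]}}

```text
clock: 36.9
tool_pos: [0.5383, 0.0863, 0.0846]
orientation: [-180.0, -0.0, 167.8]
force: [1.0, -0.9, -2.6]
opening: 0.0582
gripper_force: 30.0
```

Emit:
{"op": "send_rows", "data": {"increments": [[[0, 0.06, 0, 0], [0, 0.12, -0.1, 0], [0, 0.12, -0.2, 0], [0, 0.12, -0.3, 0], [0, 0.12, -0.36, 0], [0, 0.12, -0.39, 0], [0, 0.12, -0.405, 0], [0, 0.12, -0.405, 0], [0, 0.12, -0.405, 0]]]}}

```text
clock: 38.02
tool_pos: [0.5388, 0.1111, 0.0041]
orientation: [180.0, 0.0, 167.8]
force: [0.5, 0.2, -1.2]
opening: 0.0581
gripper_force: 30.0
```

Emit:
{"op": "send_rows", "data": {"increments": [[[0, 0, 0, 0], [0, 0, 0, 0], [0, 0, 0, 0], [0, 0, 0, 0], [0, 0, 0, 0], [0, 0, 0.1, 0], [0, 0, 0.3, 0], [0, -0.1, 0.5, 0], [0, -0.3, 0.6, 0], [0, -0.6, 0.6, 0], [0, -0.9, 0.6, 0], [0, -0.9, 0.6, 0]]], "jaw": 1}}

```text
clock: 39.52
tool_pos: [0.5378, -0.0724, 0.1236]
orientation: [-180.0, -0.0, 167.5]
force: [-1.0, 0.3, -1.0]
opening: 0.0878
gripper_force: 0.0
```

```bash
python3 - <<'E'
from h import *
o=ctrl.get_obs();print(o['clock'],o['tool_pos'],o['orientation'],o['force'],o['opening'],o['gripper_force'])
for cam in('top','side','wrist'):
  c=cal(cam);snap(cam,cam+'12')
  for t,z in(('sheet',.045),('orange1',.034)):
   for d in ctrl.trace(t,cam):
        r=rectfit(d['mask'],c,z);print(cam,t,round(d['conf'],2),np.round(d['bbox']),d['mask'].sum(),np.round(r[0]),np.round(r[1]),round(r[2],1))
E
```

```text
39.525 [ 0.53775791 -0.07243396  0.12360469] [-1.79983487e+02 -2.09519314e-02  1.67516888e+02] [-0.97702424  0.30061655 -0.96182896] 0.08780176067242128 0.0
top orange1 0.95 [382. 229. 400. 252.] 477 [ 526. -263.] [56. 62.] 87.2
top orange1 0.56 [376. 272. 402. 292.] 479 [ 418. -261.] [55. 60.] 87.1
side sheet 0.71 [234. 227. 328. 283.] 2261 [540. 114.] [106. 214.] 77.8
side sheet 0.35 [201. 246. 226. 260.] 271 [681. 189.] [46. 78.] 12.1
side orange1 0.88 [366. 192. 394. 216.] 387 [ 414. -234.] [ 69. 100.] 4.1
side orange1 0.57 [332. 183. 356. 205.] 385 [ 519. -240.] [101.  74.] 88.3
wrist sheet 0.93 [402.  49. 541. 259.] 19181 [532. 110.] [105. 195.] 77.8
wrist orange1 0.55 [ 23.  89. 106. 158.] 4406 [ 419. -253.] [66. 59.] 84.1
```

The sheet lies squarely on the tubs at (540,112), tilt 12°. Now the far orange tub.

Emit:
{"op": "send_rows", "data": {"increments": [[[0, -0.25, 0, 0], [-0.03, -0.5, 0, 0.03], [-0.07, -0.75, -0.05, 0.063], [-0.07, -0.985, -0.15, 0.063], [-0.07, -0.985, -0.35, 0.063], [-0.07, -0.985, -0.55, 0.063], [-0.07, -0.985, -0.68, 0.063], [-0.07, -0.985, -0.73, 0.063], [-0.07, -0.985, -0.73, 0.063], [-0.07, -0.985, -0.73, 0.063]]]}}

```text
clock: 41.22
tool_pos: [0.5255, -0.2661, -0.0211]
orientation: [-180.0, 0.1, 173.2]
force: [0.4, 0.6, 0.3]
opening: 0.0876
gripper_force: 0.0
```

Emit:
{"op": "send_rows", "data": {"increments": [[[0, 0, 0, 0], [0, 0, 0, 0], [0, 0, 0, 0], [0, 0, 0, 0], [0, 0, 0, 0], [0, 0, 0, 0]]], "jaw": 0}}

```text
clock: 41.98
tool_pos: [0.5245, -0.266, -0.0222]
orientation: [180.0, 0.0, 173.2]
force: [0.7, 1.0, 2.1]
opening: 0.0496
gripper_force: 30.0
```

Emit:
{"op": "send_rows", "data": {"increments": [[[0, 0, 0.1, 0], [0, 0, 0.3, 0], [0, 0, 0.5, 0], [0, 0.1, 0.7, 0], [0.05, 0.3, 0.7, 0], [0.15, 0.55, 0.7, -0.02], [0.25, 0.8, 0.7, -0.04], [0.33, 1, 0.7, -0.063], [0.33, 1, 0.7, -0.063], [0.33, 1, 0.7, -0.063]]]}}

```text
clock: 43.22
tool_pos: [0.59, -0.066, 0.1172]
orientation: [-180.0, -0.1, 167.8]
force: [0.1, 0.1, -1.7]
opening: 0.0497
gripper_force: 30.0
```

Emit:
{"op": "send_rows", "data": {"increments": [[[0, 0.2, 0, 0], [0, 0.4, 0, 0], [0, 0.6, 0, 0], [0, 0.75, 0, 0], [0, 0.835, -0.1, 0], [0, 0.835, -0.25, 0], [0, 0.835, -0.38, 0], [0, 0.835, -0.44, 0], [0, 0.835, -0.465, 0], [0, 0.835, -0.465, 0], [0, 0.835, -0.465, 0]]]}}

```text
clock: 44.6
tool_pos: [0.5911, 0.1011, 0.0256]
orientation: [180.0, 0.1, 167.8]
force: [-0.4, 0.5, -1.0]
opening: 0.0498
gripper_force: 30.0
```

Emit:
{"op": "send_rows", "data": {"increments": [[[0, 0, 0, 0], [0, 0, 0, 0], [0, 0, 0, 0], [0, 0, 0, 0], [0, 0, 0, 0], [0, 0, 0.1, 0], [0, 0, 0.3, 0], [-0.1, -0.15, 0.45, 0], [-0.2, -0.35, 0.5, 0], [-0.35, -0.6, 0.5, 0], [-0.5, -0.85, 0.5, 0], [-0.5, -0.85, 0.5, 0]]], "jaw": 0.8}}

```text
clock: 46.1
tool_pos: [0.4882, -0.0715, 0.125]
orientation: [180.0, -0.0, 167.6]
force: [0.8, 0.7, 0.8]
opening: 0.07
gripper_force: 0.0
```

```bash
python3 - <<'E'
from h import *
o=ctrl.get_obs();print(o['clock'],o['tool_pos'],o['orientation'],o['force'],o['opening'],o['gripper_force'])
for cam in('top','side','wrist'):
  c=cal(cam);snap(cam,cam+'13')
  for t,z in(('sheet',.045),('orange1',.034)):
   for d in ctrl.trace(t,cam):
        r=rectfit(d['mask'],c,z+(.045 if t[0]=='o' and (d['bbox'][0]>300 if cam=='wrist' else d['bbox'][0]<300) else 0));print(cam,t,round(d['conf'],2),np.round(d['bbox']),d['mask'].sum(),np.round(r[0]),np.round(r[1]),round(r[2],1))
E
```

```text
46.1 [ 0.48821536 -0.07145103  0.12498181] [ 1.79991846e+02 -7.71039189e-03  1.67602887e+02] [0.83581234 0.71193115 0.81430244] 0.07001518261583863 0.0
top sheet 0.71 [190. 144. 208. 195.] 433 [671. 249.] [45. 46.] 45.0
top sheet 0.68 [229. 194. 273. 234.] 620 [593.  98.] [ 98. 102.] 76.5
top sheet 0.53 [306. 155. 331. 181.] 513 [721. -82.] [68. 69.] 26.4
top orange1 0.83 [242. 204. 263. 226.] 413 [591.  99.] [49. 60.] 77.9
top orange1 0.73 [234. 197. 275. 231.] 671 [590.  93.] [101.  93.] 77.6
top orange1 0.69 [376. 269. 402. 292.] 486 [ 418. -261.] [55. 60.] 87.1
side sheet 0.67 [235. 233. 325. 284.] 1862 [539. 114.] [109. 217.] 76.5
side orange1 0.89 [366. 194. 390. 214.] 441 [ 415. -234.] [ 67. 118.] 17.7
side orange1 0.72 [247. 222. 276. 253.] 642 [584. 120.] [81. 93.] 75.4
wrist sheet 0.65 [417. 105. 540. 229.] 12299 [494. 118.] [104. 118.] 77.8
wrist orange1 0.85 [ 43. 140. 122. 205.] 3775 [ 419. -253.] [65. 59.] 83.1
```

Emit:
{"op": "send_rows", "data": {"increments": [[[-0.05, -0.25, 0, 0], [-0.15, -0.5, 0, 0.03], [-0.25, -0.75, -0.05, 0.063], [-0.355, -0.97, -0.15, 0.063], [-0.355, -0.97, -0.35, 0.063], [-0.355, -0.97, -0.55, 0.063], [-0.355, -0.97, -0.68, 0.063], [-0.355, -0.97, -0.735, 0.063], [-0.355, -0.97, -0.735, 0.063], [-0.355, -0.97, -0.735, 0.063]]], "jaw": 1}}

```text
clock: 47.8
tool_pos: [0.4205, -0.2631, -0.0214]
orientation: [-180.0, 0.1, 173.2]
force: [1.1, 0.2, 0.5]
opening: 0.0878
gripper_force: 0.0
```

Emit:
{"op": "send_rows", "data": {"increments": [[[0, 0, 0, 0], [0, 0, 0, 0], [0, 0, 0, 0], [0, 0, 0, 0], [0, 0, 0, 0], [0, 0, 0, 0]]], "jaw": 0}}

```text
clock: 48.55
tool_pos: [0.4195, -0.263, -0.0223]
orientation: [-180.0, 0.0, 173.2]
force: [-0.7, 1.0, 2.2]
opening: 0.0497
gripper_force: 30.0
```

Emit:
{"op": "send_rows", "data": {"increments": [[[0, 0, 0.1, 0], [0, 0, 0.3, 0], [0, 0, 0.5, 0], [0, 0.1, 0.7, 0], [0.05, 0.3, 0.7, 0], [0.15, 0.55, 0.7, -0.02], [0.25, 0.8, 0.7, -0.04], [0.35, 1, 0.7, -0.063], [0.35, 1, 0.7, -0.063], [0.35, 1, 0.7, -0.063]]]}}

```text
clock: 49.8
tool_pos: [0.4889, -0.063, 0.1173]
orientation: [-180.0, -0.1, 167.8]
force: [0.5, -0.4, -1.2]
opening: 0.0497
gripper_force: 30.0
```

Emit:
{"op": "send_rows", "data": {"increments": [[[0, 0.2, 0, 0], [0, 0.4, 0, 0], [0, 0.6, 0, 0], [0, 0.8, 0, 0], [0, 0.925, -0.1, 0], [0, 0.925, -0.25, 0], [0, 0.925, -0.38, 0], [0, 0.925, -0.44, 0], [0, 0.925, -0.465, 0], [0, 0.925, -0.465, 0], [0, 0.925, -0.465, 0]]]}}

```text
clock: 51.18
tool_pos: [0.49, 0.1221, 0.0255]
orientation: [179.9, 0.1, 167.8]
force: [0.6, 0.5, 0.0]
opening: 0.0498
gripper_force: 30.0
```

Emit:
{"op": "send_rows", "data": {"increments": [[[0, 0, 0, 0], [0, 0, 0, 0], [0, 0, 0, 0], [0, 0, 0, 0], [0, 0, 0, 0], [0, 0, 0.1, 0], [0, 0, 0.3, 0], [0, 0, 0.5, 0], [0, 0, 0.7, 0], [0, 0, 0.9, 0], [0, 0, 0.9, 0], [0, 0, 0.9, 0]]], "jaw": 0.8}}

```text
clock: 52.68
tool_pos: [0.489, 0.1219, 0.2041]
orientation: [180.0, -0.0, 167.8]
force: [-0.4, -0.5, -0.1]
opening: 0.0701
gripper_force: 0.0
```

Emit:
{"op": "send_rows", "data": {"increments": [[[-0.1, 0, 0.05, 0], [-0.2, 0.2, 0.05, 0], [-0.2, 0.35, 0.05, 0], [-0.2, 0.35, 0.05, 0], [-0.2, 0.35, 0.05, 0], [-0.2, 0.35, 0.05, 0], [-0.2, 0.35, 0.05, 0]]], "jaw": 0}}

```text
clock: 53.55
tool_pos: [0.4495, 0.1914, 0.2145]
orientation: [-180.0, -0.0, 167.7]
force: [-0.0, 0.3, -1.1]
opening: 0.0055
gripper_force: 0.0
```

```bash
python3 - <<'E'
from h import *
o=ctrl.get_obs();print(o['clock'],o['tool_pos'],o['orientation'],o['force'],o['opening'],o['gripper_force'])
A={}
for cam in('top','side','wrist'):
  c=cal(cam);A[cam]=snap(cam,cam+'14')
  for t,z in(('sheet',.045),('orange1',.079),('blue1',.039)):
   for d in ctrl.trace(t,cam):
        r=rectfit(d['mask'],c,z);print(cam,t,round(d['conf'],2),np.round(d['bbox']),d['mask'].sum(),np.round(r[0]),np.round(r[1]),round(r[2],1))
cv2.imwrite('pics/m14.png',np.hstack([cv2.resize(A['side'][180:330,160:360],(400,300)),cv2.resize(A['top'][150:300,150:350],(400,300))])[:,:,::-1])
E
```

```text
53.55 [0.44952301 0.19138486 0.21453331] [-1.79987392e+02 -7.47437134e-03  1.67735459e+02] [-0.01794689  0.26426097 -1.10708649] 0.005503950837913248 0.0
top sheet 0.67 [226. 194. 274. 277.] 1476 [539. 110.] [ 99. 209.] 77.6
top orange1 0.94 [243. 205. 262. 228.] 411 [590.  98.] [49. 60.] 78.3
top orange1 0.79 [233. 242. 256. 266.] 345 [489. 119.] [52. 59.] 78.3
top blue1 0.69 [305. 156. 332. 182.] 529 [721. -82.] [68. 69.] 44.8
side sheet 0.74 [231. 234. 326. 286.] 1341 [541. 116.] [107. 218.] 77.8
side sheet 0.54 [158. 258. 199. 292.] 389 [702. 280.] [ 37. 144.] 73.3
side orange1 0.84 [281. 242. 312. 273.] 666 [482. 142.] [80. 80.] 82.4
side orange1 0.61 [247. 226. 279. 254.] 574 [583. 119.] [78. 83.] 80.2
side blue1 0.39 [257. 260. 266. 264.] 52 [567. 149.] [22. 22.] 81.2
wrist sheet 0.56 [194. 190. 274. 240.] 2356 [467. 126.] [102.  68.] 77.7
wrist orange1 0.76 [213. 209. 254. 228.] 762 [464. 128.] [50. 22.] 77.7
```

View pics/m14.png

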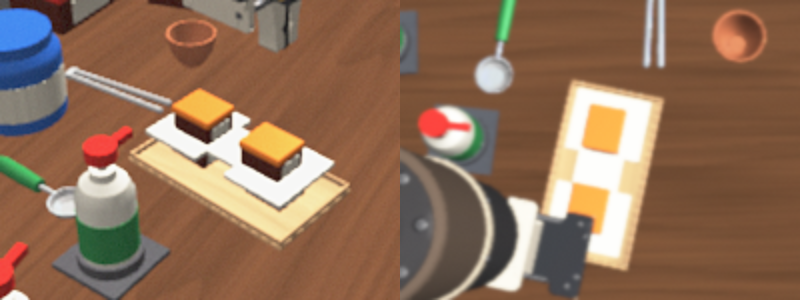

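The pack is right: both oranges stand on the sheet (side crop (203,110) and (272,150)). Now the second press.

Emit:
{"op": "send_rows", "data": {"increments": [[[0.15, 0.13, 0, 0], [0.35, 0.27, 0, 0], [0.55, 0.45, 0, 0], [0.7, 0.55, 0, 0], [0.7, 0.55, -0.1, 0], [0.7, 0.55, -0.25, 0], [0.7, 0.55, -0.38, 0], [0.7, 0.55, -0.4, 0], [0.7, 0.55, -0.4, 0]]]}}

```text
clock: 55.28
tool_pos: [0.5898, 0.3021, 0.1352]
orientation: [-180.0, 0.0, 167.8]
force: [-0.4, 0.6, -0.3]
opening: 0.0006
gripper_force: 0.0
```

Emit:
{"op": "send_rows", "data": {"increments": [[[0, 0, -0.05, 0], [0, 0, -0.09, 0], [0, 0, -0.12, 0], [0, 0, -0.14, 0], [0, 0, -0.15, 0], [0, 0, -0.15, 0], [0, 0, -0.15, 0]]]}}

```text
clock: 56.15
tool_pos: [0.5897, 0.3022, 0.1064]
orientation: [179.9, 0.1, 167.8]
force: [-3.9, -0.5, 11.5]
opening: 0.0008
gripper_force: 5.5
```

Fully down again. I'll retreat and check.

Emit:
{"op": "send_rows", "data": {"increments": [[[0, 0, 0.1, 0], [0, 0, 0.3, 0], [0, 0, 0.5, 0], [-0.15, 0, 0.7, 0], [-0.3, -0.2, 0.8, 0], [-0.5, -0.4, 0.8, 0], [-0.6, -0.7, 0.8, 0], [-0.6, -1, 0.8, 0], [-0.6, -1, 0.8, 0], [-0.6, -1, 0.8, 0]]]}}

```text
clock: 57.4
tool_pos: [0.4696, 0.1019, 0.2647]
orientation: [180.0, 0.0, 167.7]
force: [-0.3, -0.6, 0.5]
opening: 0.0001
gripper_force: 0.0
```

Emit:
{"op": "send_rows", "data": {"increments": [[[0, -0.25, 0, 0], [0, -0.5, 0, 0], [0, -0.75, 0, 0], [0, -1, 0, 0], [0, -1, 0, 0], [0, -1, 0, 0]]]}}

```text
clock: 58.15
tool_pos: [0.4699, -0.0973, 0.2642]
orientation: [-180.0, -0.1, 167.8]
force: [-0.1, -0.8, 1.1]
opening: 0.0006
gripper_force: 0.0
```

```bash
python3 - <<'E'
from h import *
o=ctrl.get_obs();print(o['clock'],o['tool_pos'],o['force'])
for cam in('top','side'):
  c=cal(cam);a=snap(cam,cam+'15')
  for t,z in(('sheet',.045),('orange1',.079)):
   for d in ctrl.trace(t,cam):
        r=rectfit(d['mask'],c,z);print(cam,t,round(d['conf'],2),np.round(d['bbox']),d['mask'].sum(),np.round(r[0]),np.round(r[1]),round(r[2],1))
  print(ctrl.spot_point('nozzle_top',cam))
b=cv2.imread('pics/side15.png');cv2.imwrite('pics/m15.png',b)
E
```

```text
58.15 [ 0.46986476 -0.09731988  0.26416646] [-0.11311604 -0.78013768  1.09052473]
top sheet 0.64 [231. 194. 273. 230.] 594 [595.  96.] [102.  93.] 81.6
top orange1 0.7 [243. 203. 260. 226.] 442 [590.  98.] [52. 62.] 79.1
[{'pixel': [212.8, 166.3], 'conf': 0.79}, {'pixel': [157.2, 124.5], 'conf': 0.76}, {'pixel': [221.3, 89.6], 'conf': 0.62}]
side sheet 0.61 [236. 235. 327. 280.] 1235 [539. 115.] [104. 214.] 77.6
side orange1 0.76 [246. 222. 276. 251.] 619 [583. 120.] [79. 89.] 78.0
side orange1 0.65 [280. 241. 308. 272.] 651 [482. 142.] [77. 81.] 78.0
side orange1 0.55 [187. 243. 248. 330.] 2488 [593. 310.] [109. 261.] 44.6
[{'pixel': [315.6, 153.5], 'conf': 0.77}, {'pixel': [261.6, 117.4], 'conf': 0.74}, {'pixel': [262.4, 293.2], 'conf': 0.72}, {'pixel': [252.4, 206.0], 'conf': 0.55}]
```

View pics/m15.png

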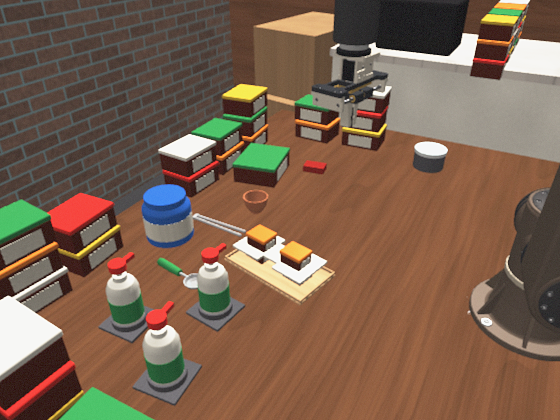

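The pack stands with the sheet at (280,258) and oranges at (262,238) and (296,256). The nozzle at (209,256) is up, the bystanders have not moved and the arm is clear.

```bash
python3 -c "
from plant import ctrl
print(ctrl.close_job())"
```

```text
the job is handed in; nothing more can be done
None
```

The job is handed in at about 58 s of the 208 s: blue tubs in the tray, sheet level on them, both orange tubs on the sheet (only two were present), nozzle pressed fully down at both stages and up again, and the arm clear; the hand-in call returned no verdict.

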